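Refit the wire guard to the bench work lamp

ROBOT

A 7-joint arm with a two-finger parallel gripper is mounted at the origin on the work surface. World frame = base frame: x ahead of the robot, y to its left, z up, the work surface at z = 0. Lengths are in m, angles in rad, forces in N, time in s.
With the tool pointing down it reaches from about 0.425 to 0.8 m from the base axis. Payload 8.3 kg.
Tool frame: the origin (TCP) lies between the finger pads; the fingertips stand 8 mm ahead of it and the grasp point (between the pads) lies 11 mm behind it; z points along the fingers, y is the line along which they close (so a half turn about z gives the same grasp; the last joint's range is limited). The gripper opens to 85 mm and grips with 20 to 120 N. Pads are 22 mm wide; open, the fingers measure 114 mm over their backs; the gripper's body (76 mm by 85 mm) begins 54 mm behind the grasp point. The pads swing forward as they close: fully open they stand 13 mm farther back than shut.
Start: joints at [-1.355, 0.383, 0.016, 1.37, -0.006, 1.388, -0.046], TCP at [0.172, 0.601, 0.201] pointing down, gripper open.
Joint ranges: [-2.95, 2.95], [-0.25, 2.06], [-1.52, 1.56], [0.18, 2.33], [-1.44, 4.58], [0.02, 2.06], [-3.01, 3.01]. Speed limits (rad/s): [2.39, 2.39, 3.01, 3.01, 3.14, 3.14, 3.14].

INTERFACE

Orientations are given as a rotation vector (axis times angle).
In Python, from workcell import * gives the robot as it stands. The module is installed in compiled form; this text tells all that it offers.
- The arm moves only by the tool carry_out, never from a script. Its arguments are lists of equal length, an entry for each row: "hand": the opening, from -1 (shut) to 1 (fully open); "offset": the shift along the tool's x, y, z in parts of the range, where 1.0 means 0.8 m, a list of three; "dr": the turn, a rotation vector about the tool's x, y, z in normalised numbers (1 is 4 rad), a list of three. In form: {"hand": [hand, ...], "offset": [[tx, ty, tz], ...], "dr": [[rx, ry, rz], ...]}. A call has 1 to 20 rows; each row is the pose to reach, as a shift and turn from the pose commanded when the call began, along the tool's axes at that moment; what a row does not reach only later rows make up. A row lasts 1/12 s, in which the tool goes at most 41.7 mm and 7.16 degrees, less where a joint would pass 70% of its speed; a pose out of reach is approached as far as the arm can. A call with a gripper value outside its range is refused whole. The fingers move at their own pace and stop on an object; the grip force is fixed at half the most. Time passes only in rows, so rows that repeat a pose let the fingers close. It gives the time, the measured TCP pose, the force, the opening and the grip force at its end, in the units of the state.
- get_obs(): the state, without advancing time (a new reading comes with each control period).
- read_camera(name): name is "scene" or "top"; returns the picture (420x560x3 uint8, red, green, blue); there is no depth.
- get_calibration(name): a dict with "fx", "fy", "cx", "cy" (pixels), "rvec" (rotation vector, rad) and "tvec" (3), from world to camera coordinates, as OpenCV has them. Camera axes: x right, y down, z forward; pixel columns grow to the right and rows downward; lengths in m; the calibration is good to about 2 mm. A picture is of the moment at which its call begins. get_calibration takes no time and is no camera call.
- close_job(): hands the job in; it is judged then, once.
Trained networks look in the newest picture that a camera, given by its name, has taken for a name from the list of things; names that differ only in an ending like _2 or _b are one class to them, and where a whole thing is asked for, a point or a joint stands for the part that bears it (a point fixed in the world has none). Each returns a list of dicts, best first, with "score" (0 to 1); they miss things now and then, are a little off and sometimes report something else, mostly with a low value. They report only what shows in the picture. A call takes as long as a camera call.
- cut_out(camera, name): "region" (420x560 bool, what is visible of it).
- landmark_of(camera, name): "centre" ([x, y, z] in m, in world coordinates, good to about 4 mm: a listed point, or the origin of a listed thing).
The state is a dict: "time": time; "joint_pos": joint angles; "joint_velocities": joint speeds; "effort": joint torques, N m; "tcp_pos": TCP position; "orientation": TCP orientation; "wrist_force": force on the tool from outside, world axes, zero at the start; "ft_torque": the same for the moment, N m; "gripper_width": finger opening in m; "finger_force": force on a finger pad.
Only numpy, scipy, OpenCV 4.12 (cv2) and the standard library are available. Lean on these libraries where they do the work, as an engineer would, in place of code of your own. Each camera call takes 0.05 s, during which the arm holds its last target. There are 200 camera calls.

TASK

Put the wire guard back on the work lamp: lower it over the bulb with its two lugs going through the two entry slots in the lamp's collar, then twist it clockwise (seen from above), feeling for the hidden notches, until the lugs drop into them and the guard sits fully home. Be gentle: never force the guard against the lamp, leave the other things on the bench alone, and let go of the guard at the end.

Things in the scene. Friction and masses are not known exactly. Their poses are not given: they have to be found in the camera images.
- guard: Loose bare-steel wire lamp guard, 0.2 to 0.4 kg, upright on the bench, 108 mm tall. Origin: centre of its underside, z up. Foot: ring of outer radius 36, inner radius 32 mm, 22 mm high. Six thin wires rise from it to a crown disc (radius 16 mm, top at z = 76 mm) carrying a grip bar. Same after a half turn about z.
- guard_bar (a point): Centre of the guard's flat steel grip bar, 94 mm above its underside: 50 mm long along the guard's x (in line with the lugs), 14 mm thick along y, from z = 80 to 108 mm. Grasp it across its thickness from above.
- guard_lug (a point): The lug on the guard's +x side, 41 mm from its axis; a second one is on the -x side. Each sticks out radially to 46 mm from the axis, is 9 mm wide (tangentially) and 6 mm high, underside level with the guard's underside.
- lamp: Work lamp bolted to the bench, face up: grey round housing, outer radius 52 mm, top edge at z = 46 mm, bolted feet to 79 mm out at +y and -y; white bulb in the middle (radius 25 mm, top at z = 78 mm). Origin: centre of its underside, z up. Round the bulb is a rigid bayonet collar. Contact between guard and lamp above 50 N is forcing; 3 to 8 N is enough to feel the ledge.
- lamp_slot (a point): Top of the entry slot at the lamp's +x side; a second is on the -x side. The slots, about 13 mm wide, cut the collar's lip (radius 38.5 to 48 mm, z = 41 to 46 mm). The lugs pass with 2 mm play each side when the guard's x axis lies along the lamp's x axis, either way round.
- lamp_ledge (a point): On the lamp's axis at the height (32 mm) of the ledge under slots and lip, where the lugs come to rest; the guard's underside is then at this height. From here the guard turns clockwise only. The track runs past the notches to a stop 1.35 rad from the slots, so a guard turned without being let down passes over them.
- lamp_floor (a point): On the lamp's axis at the height (23 mm) of the floor of the two notches in the ledge (half a turn apart), 9 mm below it; the guard's underside is here when home and locked. They lie at an unknown 0.55 to 1.15 rad clockwise of the slots, different on each lamp, hidden under the lip: to be felt. Lug play in a notch: 0.05 rad each way.
- jug: Bystander: closed white plastic jug, 85 x 130 x 208 mm high, 1.8 kg; origin centre of its underside.
- funnel: Bystander: stainless funnel standing mouth down, 116 mm diameter, 120 mm high; origin centre of its mouth, on the bench.
- scraper: Bystander: red plastic scraper lying flat, about 155 mm long along its x, 60 mm wide at the blade, 14 mm high.
- block: Bystander: small wooden block, 60 x 35 x 25 mm high; origin centre of its underside.
- jar: Bystander: closed glass jar, 66 mm diameter, 85 mm high; origin centre of its underside.
- screwdriver: Bystander: screwdriver lying flat, 200 mm long along its x.

How it is judged:
By the outcome, as a careful person would: the job done as asked, in the order asked, and still so for the second after the job is handed in, with the robot touching nothing.
It also fails if it takes over 56 s, if anything falls off the work surface, if the arm or the gripper's body presses on something with over 40 N, if the wrist force passes 120 N, or if a joint passes its speed limit or range.

## Working session

There is one attempt and no reset: what is moved stays moved. The work goes in short steps, Python scripts to look and compute and a tool call to move; the robot and the scene stay as the last step left them, time stands still between calls to the robot, and variables do not carry over. Pictures are saved under pics/ and viewed, at most 10 in all, crops included, and the job is handed in when it is done.

Besides the shell and the picture viewer there is one more tool, called after ">>>" as name(argument=value, ...) on one line, values as JSON. carry_out: Moves the arm, as the interface text tells. Its arguments: {"type":"object","properties":{"hand":{"type":"array"},"offset":{"type":"array"},"dr":{"type":"array"}},"required":["hand","offset","dr"]}

```bash
mkdir -p pics
python3 - <<'E'
from workcell import *
import cv2,numpy as np
o=get_obs();print({k:np.round(v,4) for k,v in o.items()})
ims=[]
for c in ("scene","top"):
    im=read_camera(c);cv2.imwrite(f"pics/{c}0.png",im[:,:,::-1])
    k=get_calibration(c);print(c,{a:np.round(b,3) for a,b in k.items()})
    for n in ("guard","guard_bar","guard_lug","lamp","lamp_slot","lamp_ledge","jug","funnel","scraper","block","jar","screwdriver"):
        print(c,n,[(round(d["score"],2),np.round(d["centre"],3).tolist()) for d in landmark_of(c,n)][:3])
E
```

```text
{'time': np.float64(0.0), 'joint_pos': array([-1.3549,  0.3842,  0.0164,  1.3711, -0.0063,  1.3882, -0.0465]), 'joint_velocities': array([-0.0021,  0.0011, -0.0009, -0.0011, -0.0009, -0.0005, -0.0007]), 'effort': array([-6.00000e-04, -6.27597e+01,  8.43900e-01, -3.71831e+01,
        1.67000e-02,  1.40000e-02, -0.00000e+00]), 'tcp_pos': array([0.1718, 0.6003, 0.2005]), 'orientation': array([-4.3640e-01, -3.1109e+00,  3.0000e-03]), 'wrist_force': array([-0.48  , -0.3734, -0.0655]), 'ft_torque': array([-0.0114,  0.0114, -0.0029]), 'finger_force': np.float64(0.0), 'gripper_width': np.float64(0.0855)}
scene {'fx': np.float64(401.333), 'fy': np.float64(401.333), 'cx': np.float64(276.872), 'cy': np.float64(209.577), 'rvec': array([ 2.142,  1.508, -0.437]), 'tvec': array([-0.181, -0.391,  1.406])}
scene guard []
scene guard_bar [(0.7, [0.568, -0.203, 0.095]), (0.64, [0.603, -0.174, 0.002])]
scene guard_lug [(0.7, [0.603, -0.173, 0.003])]
scene lamp [(0.87, [0.491, 0.148, -0.001]), (0.21, [0.488, 0.15, 0.021])]
scene lamp_slot [(0.59, [0.528, 0.138, 0.047])]
scene lamp_ledge [(0.65, [0.489, 0
[... 430 characters left out ...]
cy': np.float64(197.936), 'rvec': array([ 2.099, -2.126,  0.201]), 'tvec': array([-0.013,  0.558,  1.324])}
top guard [(0.87, [0.565, -0.201, -0.002])]
top guard_bar [(0.83, [0.569, -0.197, 0.092])]
top guard_lug [(0.72, [0.602, -0.178, 0.002])]
top lamp [(0.95, [0.486, 0.148, -0.001]), (0.27, [0.677, 0.34, -0.002])]
top lamp_slot [(0.74, [0.528, 0.139, 0.045]), (0.57, [0.676, 0.338, -0.004])]
top lamp_ledge [(0.81, [0.49, 0.15, 0.038])]
top jug [(0.93, [0.697, -0.389, 0.0])]
top funnel [(0.63, [0.676, 0.34, -0.002])]
top scraper [(0.71, [0.725, 0.011, -0.006])]
top block [(0.58, [0.521, 0.002, 0.004])]
top jar [(0.92, [0.407, 0.358, 0.006])]
top screwdriver [(0.86, [0.365, -0.414, -0.002])]
```

```bash
cat > h.py <<'E'
import cv2,numpy as np
from workcell import *
def proj(c,p):
    k=get_calibration(c);K=np.array([[k["fx"],0,k["cx"]],[0,k["fy"],k["cy"]],[0,0,1]])
    return cv2.projectPoints(np.float64(p).reshape(-1,1,3),np.float64(k["rvec"]),np.float64(k["tvec"]),K,None)[0].reshape(-1,2)
def unproj(c,uv,z):
    k=get_calibration(c);R=cv2.Rodrigues(np.float64(k["rvec"]))[0];t=np.float64(k["tvec"])
    d=R.T@np.array([(uv[0]-k["cx"])/k["fx"],(uv[1]-k["cy"])/k["fy"],1]);C=-R.T@t
    return C+d*(z-C[2])/d[2]
def crop(c,p,h=32,s=6):
    im=cv2.imread(f"pics/{c}0.png");u,v=proj(c,p)[0].astype(int);print(c,"origin",u-h,v-h)
    return cv2.resize(im[v-h:v+h,u-h:u+h],None,fx=s,fy=s,interpolation=cv2.INTER_CUBIC)
E
python3 - <<'E'
from h import *
a=np.hstack([crop("top",[.567,-.2,.05]),crop("top",[.489,.149,.04])])
b=np.hstack([crop("scene",[.567,-.2,.05]),crop("scene",[.489,.149,.04])])
cv2.imwrite("pics/crops.png",cv2.resize(np.vstack([a,b]),(592,592)) if 0 else np.vstack([a,b])[:, :])
im=np.vstack([a,b]);im=cv2.resize(im,(600,600));cv2.imwrite("pics/crops.png",im)
E
```

```text
top origin 307 162
top origin 191 190
scene origin 176 209
scene origin 289 153
```

View pics/top0.png

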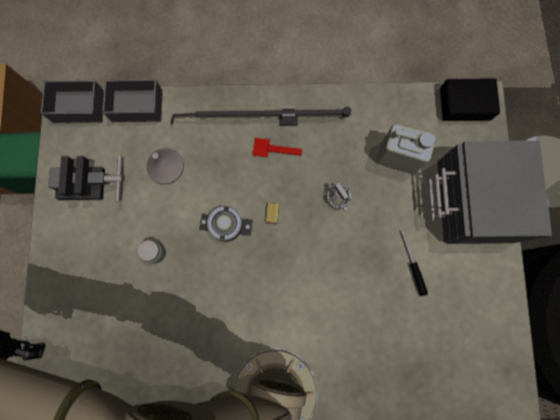

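View pics/crops.png

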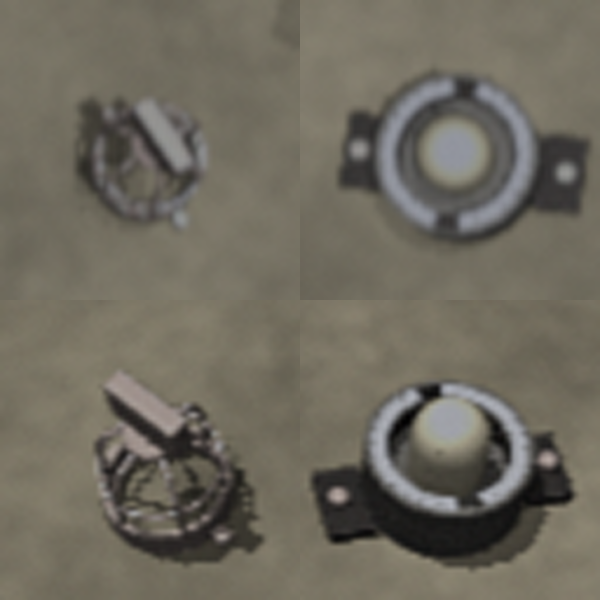

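Top crop: bar top face from ~(147,100) to (179,166), lower lug at (180,219); lamp slots at (166,87)/(147,220), bolts (59,149)/(266,172), within each 300-px tile. The scene crop agrees.

Run:
```python
from h import *
s=300/64
def m(c,o,uv,z): return unproj(c,(o[0]+uv[0]/s-.4,o[1]+uv[1]/s-.4),z)
def show(n,a,b):
    d=a-b;print(n,"mid",np.round((a+b)/2,4),"len",round(np.hypot(*d[:2]),4),"yaw",round(np.arctan2(d[1],d[0]),3))
T=(307,162);L=(191,190);S=(176,209);M=(289,153)
show("bar top",m("top",T,(147,100),.108),m("top",T,(179,166),.108))
show("slot top",m("top",L,(166,87),.046),m("top",L,(147,220),.046))
show("bolts top",m("top",L,(59,149),.012),m("top",L,(266,172),.012))
show("slot scene",m("scene",M,(130,389-300),.044),m("scene",M,(171,499-300),.044))
show("bolts scene",m("scene",M,(38,495-300),.012),m("scene",M,(246,459-300),.012))
# bar top corners scene: left-back, right end
show("bar scene",m("scene",S,(114,382-300),.108),m("scene",S,(174,435-300),.108))
# bright segmentation
def seg(c,o,th,z,w=None):
    im=cv2.imread(f"pics/{c}0.png")[o[1]:o[1]+64,o[0]:o[0]+64]
    g=cv2.cvtColor(cv2.resize(im,None,fx=8,fy=8,interpolation=cv2.INTER_CUBIC),cv2.COLOR_BGR2GRAY)
    n,l,st,ce=cv2.connectedComponentsWithStats((g>th).astype(np.uint8))
    for i in np.argsort(-st[1:,4])[:4]+1:
        pts=np.argwhere(l==i)[:,::-1].astype(np.float32);r=cv2.minAreaRect(pts)
        b=cv2.boxPoints(r)/8-.44+np.array(o);P=np.array([unproj(c,q,z)[:2] for q in b])
        e=P[1]-P[0];f=P[2]-P[1];e=e if np.hypot(*e)>np.hypot(*f) else f
        print(c,th,st[i,4]/64,"ctr",P.mean(0).round(4),"dims",np.hypot(*(P[1]-P[0])).round(4),np.hypot(*(P[2]-P[1])).round(4),"yaw",np.arctan2(e[1],e[0]).round(3))
for th in (125,140,150): seg("top",T,th,.108)
for th in (140,): seg("top",L,th,.046)
for n,c in (("lamp","top"),("lamp","scene")):
    pass
# heights by two-view triangulation of bar centre & slots
def tri(uvT,oT,uvS,oS):
    from numpy.linalg import lstsq
    A=[];B=[]
    for c,uv,o in (("top",uvT,oT),("scene",uvS,oS)):
        p=unproj(c,(o[0]+uv[0]/s-.4,o[1]+uv[1]/s-.4),0);q=unproj(c,(o[0]+uv[0]/s-.4,o[1]+uv[1]/s-.4),.2)
        d=(q-p)/np.linalg.norm(q-p);Pm=np.eye(3)-np.outer(d,d);A.append(Pm);B.append(Pm@p)
    return np.linalg.solve(sum(A),sum(B)).round(4)
print("bar top ctr",tri((163,133),T,(145,108),S))
print("slot far",tri((166,87),L,(130,89),M),"near",tri((147,220),L,(171,199),M))
```

```text
bar top mid [ 0.5679 -0.1986  0.108 ] len 0.0454 yaw 0.408
slot top mid [0.488  0.1462 0.046 ] len 0.0859 yaw -0.129
bolts top mid [0.4882 0.1468 0.012 ] len 0.1361 yaw 1.446
slot scene mid [0.4839 0.1494 0.044 ] len 0.0864 yaw 3.027
bolts scene mid [0.4856 0.1474 0.012 ] len 0.135 yaw -1.7
bar scene mid [ 0.5711 -0.2004  0.108 ] len 0.0467 yaw -2.665
top 125 59.484375 ctr [ 0.5682 -0.1994] dims 0.0126 0.0478 yaw -2.577
top 125 7.140625 ctr [ 0.5535 -0.2224] dims 0.0047 0.0143 yaw 3.099
top 125 6.9375 ctr [ 0.5142 -0.2078] dims 0.0078 0.0087 yaw 3.101
top 140 37.703125 ctr [ 0.5677 -0.1993] dims 0.0088 0.0435 yaw -2.582
top 140 1.59375 ctr [ 0.5144 -0.2074] dims 0.0036 0.004 yaw 3.101
top 140 105.703125 ctr [0.489  0.1471] dims 0.0344 0.0346 yaw -3.132
top 140 59.96875 ctr [0.4913 0.1747] dims 0.0887 0.0354 yaw -0.113
top 140 57.125 ctr [0.4832 0.119 ] dims 0.088 0.0361 yaw -0.133
top 140 2.671875 ctr [0.4749 0.0772] dims 0.0056 0.0045 yaw -1.584
bar top ctr [ 0.5687 -0.1994  0.1039]
slot far [0.5112 0.1219 0.1407] near [ 0.4612  0.1752 -0.0582]
```

```bash
cat >> h.py <<'E'
from scipy.spatial.transform import Rotation as Ro
def plan(p,yaw,pitchfix=True):
    "offset/dr in present tool axes to bring TCP to p with tool y at world yaw, pointing down"
    o=get_obs();R=Ro.from_rotvec(o["orientation"])
    y=np.array([np.cos(yaw),np.sin(yaw),0]);z=np.array([0,0,-1.]);G=Ro.from_matrix(np.c_[np.cross(y,z),y,z])
    m=R.as_matrix();print("t",round(o["time"],2),"tcp",np.round(o["tcp_pos"],4),"yaw",round(np.arctan2(m[1,1],m[0,1]),4),"offset",np.round(R.inv().apply(np.array(p)-o["tcp_pos"]),4),"dr",np.round((R.inv()*G).as_rotvec(),4))
E
python3 - <<'E'
from h import *
s=300/64
def m(c,o,uv,z): return unproj(c,(o[0]+uv[0]/s-.4,o[1]+uv[1]/s-.4),z)
T=(307,162);S=(176,209)
c=np.array([.5682,-.1994])
for n,p in (("top lug",m("top",T,(180,219),.005)),("scene lug",m("scene",S,(222,536-300),.005))):
    d=p[:2]-c;print(n,p.round(4),np.hypot(*d).round(4),np.arctan2(d[1],d[0]).round(3))
for yaw in (.5,.56,.62):
    for sg in (1,-1):
        P=[[c[0]+sg*.043*np.cos(yaw),c[1]+sg*.043*np.sin(yaw),.005]]
        print(yaw,sg,"top tile",((proj("top",P)[0]-T+.4)*s).round(),"scene tile",((proj("scene",P)[0]-S+.4)*s).round())
plan([.47,.33,.22],.8)
plan([.568,-.199,.16],-1.01)
E
```

```text
top lug [ 0.5324 -0.2208  0.005 ] 0.0417 -2.603
scene lug [ 0.6031 -0.1775  0.005 ] 0.0412 0.561
0.5 1 top tile [112. 111.] scene tile [221. 241.]
0.5 -1 top tile [179. 222.] scene tile [116. 151.]
0.56 1 top tile [109. 113.] scene tile [224. 238.]
0.56 -1 top tile [182. 220.] scene tile [113. 154.]
0.62 1 top tile [106. 115.] scene tile [227. 234.]
0.62 -1 top tile [185. 218.] scene tile [110. 157.]
t 1.3 tcp [0.172  0.6009 0.2015] yaw 1.2921 offset [-0.3611 -0.1784 -0.0185] dr [-0.000e+00 -1.000e-04  4.921e-01]
t 1.3 tcp [0.172  0.6009 0.2015] yaw 1.2921 offset [-0.6008 -0.66    0.0415] dr [-1.0000e-04 -0.0000e+00  2.3021e+00]
```

Units first: shifts go in shares of 0.8 m and turns go in shares of 4 rad. So -0.66 m / 0.8 = -0.825, -0.6 m / 0.8 = -0.75, 2.3 rad / 4 = 0.575.

>>> carry_out(hand=[1,1,1,1,1,1,1,1,1,1,1,1,1,1,1,1,1,1,1,1], offset=[[-0.45,-0.225,-0.025],[-0.45,-0.225,-0.025],[-0.45,-0.225,-0.025],[-0.45,-0.225,-0.025],[-0.45,-0.225,-0.025],[-0.45,-0.225,-0.025],[-0.45,-0.225,-0.025],[-0.45,-0.225,-0.025],[-0.45,-0.225,-0.025],[-0.75,-0.825,0.025],[-0.75,-0.825,0.025],[-0.75,-0.825,0.025],[-0.75,-0.825,0.025],[-0.75,-0.825,0.025],[-0.75,-0.825,0.025],[-0.75,-0.825,0.025],[-0.75,-0.825,0.025],[-0.75,-0.825,0.025],[-0.75,-0.825,0.025],[-0.75,-0.825,0.025]], dr=[[0,0,0.575],[0,0,0.575],[0,0,0.575],[0,0,0.575],[0,0,0.575],[0,0,0.575],[0,0,0.575],[0,0,0.575],[0,0,0.575],[0,0,0.575],[0,0,0.575],[0,0,0.575],[0,0,0.575],[0,0,0.575],[0,0,0.575],[0,0,0.575],[0,0,0.575],[0,0,0.575],[0,0,0.575],[0,0,0.575]])

```text
time: 2.97
tcp_pos: [0.5457, -0.1008, 0.1888]
orientation: [-3.019, -0.868, -0.002]
wrist_force: [1.4, -0.6, 0.3]
gripper_width: 0.0853
finger_force: 0.0
```

Run:
```python
from h import *
print(get_obs()["joint_pos"].round(3))
plan([.5682,-.1994,.18],-1.016)
```

```text
[-0.499  0.288  0.773  1.616 -0.206  1.322 -0.707]
t 2.97 tcp [ 0.5457 -0.1008  0.1888] yaw -1.0109 offset [-0.0333  0.0955  0.0088] dr [ 0.0002 -0.0011  0.0051]
```

Scaled: 0.095 m / 0.8 = 0.1188, -0.033 m / 0.8 = -0.0413, 0.005 rad / 4 = 0.0013.

>>> carry_out(hand=[1,1,1,1,1,1], offset=[[-0.0413,0.1188,0.0125],[-0.0413,0.1188,0.0125],[-0.0413,0.1188,0.0125],[-0.0413,0.1188,0.0125],[-0.0413,0.1188,0.0125],[-0.0413,0.1188,0.0125]], dr=[[0,0,0.0013],[0,0,0.0013],[0,0,0.0013],[0,0,0.0013],[0,0,0.0013],[0,0,0.0013]])

```text
time: 3.47
tcp_pos: [0.5684, -0.196, 0.1784]
orientation: [-3.019, -0.866, 0.0]
wrist_force: [-0.6, 0.3, 0.3]
gripper_width: 0.0852
finger_force: 0.0
```

Run:
```python
from h import *
print(get_obs()["joint_pos"].round(3))
plan([.5682,-.1994,.09],-1.016)
```

```text
[-0.294  0.42   0.784  1.503 -0.3    1.343 -0.498]
t 3.47 tcp [ 0.5684 -0.196   0.1784] yaw -1.0121 offset [-0.002   0.0028  0.0884] dr [-0.0007 -0.0001  0.0039]
```

Scaled: 0.088 m / 0.8 = 0.11, -0.002 m / 0.8 = -0.0025, 0.004 rad / 4 = 0.001.

>>> carry_out(hand=[1,1,1,1,1,1,1,-1,-1,-1,-1,-1,-1,-1,-1,-1,-1,-1], offset=[[-0.0025,0.0038,0.025],[-0.0025,0.0038,0.05],[-0.0025,0.0038,0.075],[-0.0025,0.0038,0.0938],[-0.0025,0.0038,0.11],[-0.0025,0.0038,0.11],[-0.0025,0.0038,0.11],[-0.0025,0.0038,0.11],[-0.0025,0.0038,0.11],[-0.0025,0.0038,0.11],[-0.0025,0.0038,0.11],[-0.0025,0.0038,0.11],[-0.0025,0.0038,0.11],[-0.0025,0.0038,0.11],[-0.0025,0.0038,0.11],[-0.0025,0.0038,0.11],[-0.0025,0.0038,0.11],[-0.0025,0.0038,0.11]], dr=[[0,0,0.001],[0,0,0.001],[0,0,0.001],[0,0,0.001],[0,0,0.001],[0,0,0.001],[0,0,0.001],[0,0,0.001],[0,0,0.001],[0,0,0.001],[0,0,0.001],[0,0,0.001],[0,0,0.001],[0,0,0.001],[0,0,0.001],[0,0,0.001],[0,0,0.001],[0,0,0.001]])

```text
time: 4.97
tcp_pos: [0.5681, -0.2006, 0.0905]
orientation: [3.022, 0.859, -0.0]
wrist_force: [-1.3, 0.1, 0.6]
gripper_width: -0.0001
finger_force: 0.0
```

Run:
```python
from h import *
o=get_obs();print(o["joint_pos"].round(3),o["gripper_width"],o["finger_force"],o["wrist_force"],o["ft_torque"])
plan([.5682,-.1994,.19],-1.016)
```

```text
[-0.264  0.496  0.75   1.612 -0.358  1.176 -0.452] -0.00010287922672118854 0.0 [-1.29967924  0.11941334  0.59090494] [ 0.00590749  0.02023179 -0.09021463]
t 4.97 tcp [ 0.5681 -0.2006  0.0905] yaw -1.017 offset [ 0.0007 -0.001  -0.0995] dr [ 0.      0.0001 -0.001 ]
```

Run:
```python
from h import *
out=[]
for c in ("top","scene"):
    im=read_camera(c)[:,:,::-1];u,v=proj(c,[.567,-.2,.06])[0].astype(int);h=40
    print(c,u-h,v-h);out.append(cv2.resize(im[v-h:v+h,u-h:u+h],(400,400),interpolation=cv2.INTER_CUBIC))
    for n in ("guard","guard_bar","guard_lug"): print(n,[(round(d["score"],2),np.round(d["centre"],3).tolist()) for d in landmark_of(c,n)][:2])
cv2.imwrite("pics/miss.png",np.hstack(out))
```

```text
top 299 153
guard []
guard_bar [(0.63, [0.49, 0.146, 0.024])]
guard_lug []
scene 168 199
guard [(0.85, [0.568, -0.202, 0.001])]
guard_bar [(0.78, [0.568, -0.203, 0.093])]
guard_lug [(0.73, [0.604, -0.175, 0.005]), (0.5, [0.519, 0.007, -0.001])]
```

View pics/miss.png

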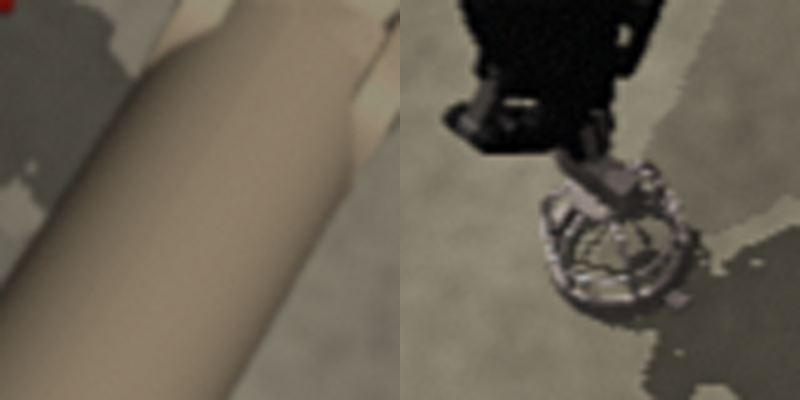

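Run:
```python
from h import *
o=get_obs();R=Ro.from_rotvec(o["orientation"]).as_matrix();t=o["tcp_pos"]
for n,q in (("tip",[0,0,.008]),("y+57 back",[0,.057,-.02]),("y-57",[0,-.057,-.02]),("body front",[0,0,-.065]),("body+y",[0,.0425,-.065]),("body-y",[0,-.0425,-.065]),("+x",[.038,0,-.065]),("-x",[-.038,0,-.065])):
    print(n,((proj("scene",t+R@np.array(q))[0]-[168,199])*5+[400,0]).round())
im=read_camera("scene")[:,:,::-1]
cv2.imwrite("pics/miss2.png",cv2.resize(im[140:290,130:280],(600,600),interpolation=cv2.INTER_CUBIC))
```

```text
tip [596. 185.]
y+57 back [505. 236.]
y-57 [668.  80.]
body front [576. 107.]
body+y [511. 168.]
body-y [638.  49.]
+x [635. 151.]
-x [518.  65.]
```

View pics/miss2.png

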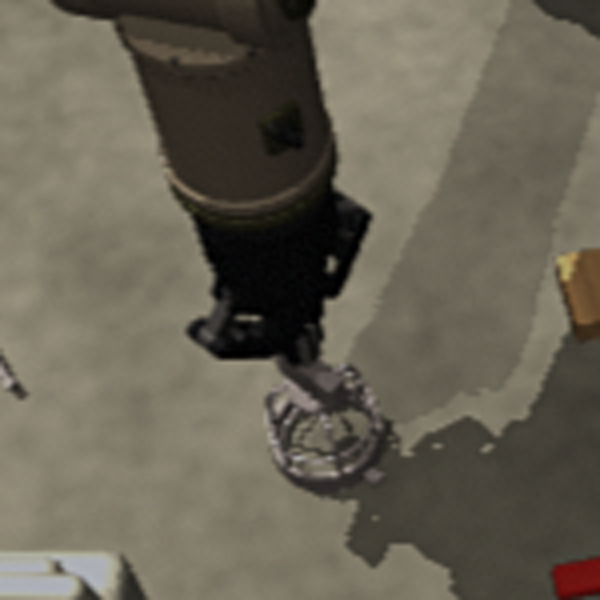

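Scaled: -0.08 m / 0.8 = -0.1, -0.06 m / 0.8 = -0.075.

>>> carry_out(hand=[-1,-1,-1,-1,-1,-1], offset=[[0,0,-0.025],[0,0,-0.05],[0,0,-0.075],[0,0,-0.1],[0,0,-0.1],[0,0,-0.1]], dr=[[0,0,0],[0,0,0],[0,0,0],[0,0,0],[0,0,0],[0,0,0]])

```text
time: 5.92
tcp_pos: [0.5688, -0.201, 0.1717]
orientation: [3.021, 0.859, 0.003]
wrist_force: [-0.8, -0.1, -0.8]
gripper_width: 0.0002
finger_force: 0.0
```

Run:
```python
from h import *
o=get_obs();R=Ro.from_rotvec(o["orientation"]).as_matrix();t=o["tcp_pos"];print(o["time"],t,o["gripper_width"])
im=read_camera("scene")[:,:,::-1].copy()
c=cv2.resize(im[150:290,130:270],(600,600),interpolation=cv2.INTER_CUBIC)
for q,col in (([0,0,.008],(0,0,255)),([0,0,-.065],(0,255,0)),([0,.03,.008],(255,0,0))):
    p=(proj("scene",t+R@np.array(q))[0]-[130,150])*600/140;print(p);cv2.circle(c,tuple(int(x) for x in p),3,col,-1)
cv2.imwrite("pics/miss3.png",c)
for n in ("guard","guard_bar","guard_lug"): print(n,[(round(d["score"],2),np.round(d["centre"],3).tolist()) for d in landmark_of("scene",n)][:2])
```

```text
5.9167 [ 0.56880108 -0.20101447  0.17170396] 0.00020220993742379868
[311.15197942 295.20388483]
[291.14387209 218.42146215]
[271.91427936 332.0058797 ]
guard [(0.75, [0.564, -0.2, -0.001])]
guard_bar [(0.92, [0.566, -0.203, 0.096])]
guard_lug [(0.76, [0.605, -0.174, 0.002]), (0.62, [0.726, 0.01, 0.002])]
```

View pics/miss3.png

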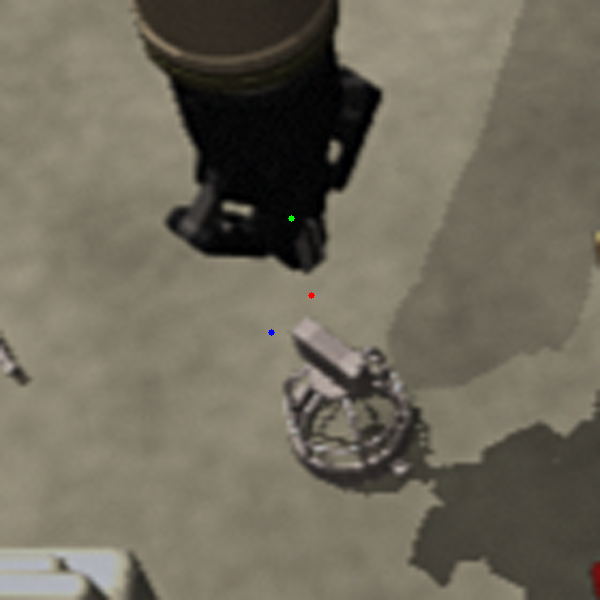

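The picture shows the closed fingertips at about (305,268), while the stated tip projects to (311,295). The real tips stand about 25 mm farther back, so they shut just above the bar. The guard has not moved, so I'll go about 20 mm lower.

Scaled: 0.1 m / 0.8 = 0.125, 0.095 m / 0.8 = 0.1188.

>>> carry_out(hand=[1,1,1,1,1,1,1,1,1,1,1,1], offset=[[0,0,0],[0,0,0],[0,0,0.0125],[0,0,0.025],[0,0,0.0375],[0,0,0.0563],[0,0,0.075],[0,0,0.0938],[0,0,0.1063],[0,0,0.1188],[0,0,0.125],[0,0,0.125]], dr=[[0,0,0],[0,0,0],[0,0,0],[0,0,0],[0,0,0],[0,0,0],[0,0,0],[0,0,0],[0,0,0],[0,0,0],[0,0,0],[0,0,0]])

```text
time: 7.12
tcp_pos: [0.5673, -0.2003, 0.0691]
orientation: [-3.021, -0.859, 0.003]
wrist_force: [-1.1, -0.9, 0.3]
gripper_width: 0.0855
finger_force: 0.0
```

>>> carry_out(hand=[-1,-1,-1,-1,-1,-1,-1,-1,-1,-1], offset=[[0,0,0],[0,0,0],[0,0,0],[0,0,0],[0,0,0],[0,0,0],[0,0,0],[0,0,0],[0,0,0],[0,0,0]], dr=[[0,0,0],[0,0,0],[0,0,0],[0,0,0],[0,0,0],[0,0,0],[0,0,0],[0,0,0],[0,0,0],[0,0,0]])

```text
time: 7.95
tcp_pos: [0.5683, -0.2003, 0.071]
orientation: [-3.021, -0.859, -0.001]
wrist_force: [-1.5, 2.4, 5.4]
gripper_width: 0.0118
finger_force: 60.0
```

Scaled: -0.338 m / 0.8 = -0.4225, -0.12 m / 0.8 = -0.15, -2.24 rad / 4 = -0.56.

>>> carry_out(hand=[-1,-1,-1,-1,-1,-1,-1,-1,-1,-1,-1,-1,-1,-1,-1,-1,-1,-1,-1,-1], offset=[[0,0,-0.0188],[0,0,-0.05],[0,0,-0.0875],[0,0,-0.125],[0.0075,-0.025,-0.15],[0.0175,-0.05,-0.15],[0.0263,-0.0788,-0.15],[0.0363,-0.1075,-0.15],[0.0463,-0.1375,-0.15],[0.0563,-0.1663,-0.15],[0.0663,-0.1963,-0.15],[0.0763,-0.225,-0.15],[0.0863,-0.2538,-0.15],[0.0963,-0.2838,-0.15],[0.105,-0.3125,-0.15],[0.115,-0.3413,-0.15],[0.125,-0.3713,-0.15],[0.1338,-0.3963,-0.15],[0.14,-0.415,-0.15],[0.1425,-0.4225,-0.15]], dr=[[0,0,0],[0,0,-0.02],[0,0,-0.05],[0,0,-0.08],[0,0,-0.11],[0,0,-0.14],[0,0,-0.17],[0,0,-0.2],[0,0,-0.23],[0,0,-0.26],[0,0,-0.29],[0,0,-0.32],[0,0,-0.35],[0,0,-0.38],[0,0,-0.41],[0,0,-0.44],[0,0,-0.47],[0,0,-0.5],[0,0,-0.53],[0,0,-0.56]])

```text
time: 9.62
tcp_pos: [0.4859, 0.1498, 0.1897]
orientation: [-0.528, -3.095, -0.0]
wrist_force: [-0.3, 1.1, -3.3]
gripper_width: 0.0118
finger_force: 59.1
```

Run:
```python
from h import *
o=get_obs();print(o["joint_pos"].round(3),o["gripper_width"],o["wrist_force"].round(2))
plan([.4872,.1475,.19],1.446)
```

```text
[-0.617  0.137  0.284  1.714 -0.041  1.298  0.909] 0.011769484472883118 [-0.28  1.07 -3.26]
t 9.62 tcp [0.4859 0.1498 0.1897] yaw 1.2327 offset [-0.002  -0.0017 -0.0003] dr [-1.000e-04 -1.700e-03 -2.133e-01]
```

Scaled: 0.02 m / 0.8 = 0.025, -0.002 m / 0.8 = -0.0025, -0.213 rad / 4 = -0.0533.

>>> carry_out(hand=[-1,-1,-1,-1,-1,-1], offset=[[-0.0025,-0.0025,0.0125],[-0.0025,-0.0025,0.025],[-0.0025,-0.0025,0.025],[-0.0025,-0.0025,0.025],[-0.0025,-0.0025,0.025],[-0.0025,-0.0025,0.025]], dr=[[0,0,-0.025],[0,0,-0.0533],[0,0,-0.0533],[0,0,-0.0533],[0,0,-0.0533],[0,0,-0.0533]])

```text
time: 10.12
tcp_pos: [0.4888, 0.1442, 0.171]
orientation: [0.216, 3.134, 0.0]
wrist_force: [0.8, -1.0, -2.9]
gripper_width: 0.0119
finger_force: 59.0
```

Run:
```python
from h import *
plan([.4872,.1475,.17],1.446)
out=[]
for c in ("scene","top"):
    im=read_camera(c)[:,:,::-1].copy();u,v=proj(c,[.487,.148,.09])[0].astype(int);h=40
    cr=cv2.resize(im[v-h:v+h,u-h:u+h],(400,400),interpolation=cv2.INTER_CUBIC)
    # predicted guard outline at underside z=.1, expected yaw -.125
    for z,yaw,C in ((get_obs()["tcp_pos"][2]-.071,-.125,get_obs()["tcp_pos"][:2]),):
        for sg in (1,-1):
            p=(proj(c,[C[0]+sg*.046*np.cos(yaw),C[1]+sg*.046*np.sin(yaw),z+.003])[0]-[u-h,v-h]+.4)*5
            cv2.circle(cr,tuple(int(x) for x in p),3,(0,0,255),1);print(c,p.round())
            p=(proj(c,[C[0]+sg*.025*np.cos(yaw),C[1]+sg*.025*np.sin(yaw),z+.108])[0]-[u-h,v-h]+.4)*5
            cv2.circle(cr,tuple(int(x) for x in p),3,(0,255,0),1)
    out.append(cr)
    print(c,u-h,v-h)
    for n in ("guard","guard_bar","guard_lug"): print(n,[(round(d["score"],2),np.round(d["centre"],3).tolist()) for d in landmark_of(c,n)][:2])
cv2.imwrite("pics/hover.png",np.hstack(out))
```

```text
t 10.12 tcp [0.4888 0.1442 0.171 ] yaw 1.4331 offset [0.002 0.003 0.001] dr [ 0.0003  0.0006 -0.0129]
scene [226. 262.]
scene [178. 133.]
scene 282 133
guard [(0.9, [0.486, 0.142, 0.104])]
guard_bar [(0.67, [0.489, 0.143, 0.198])]
guard_lug [(0.56, [0.45, 0.153, 0.105])]
top [219. 119.]
top [196. 277.]
top 181 180
guard [(0.52, [0.488, 0.139, 0.1])]
guard_bar [(0.66, [0.529, 0.14, 0.044]), (0.41, [0.489, 0.147, 0.195])]
guard_lug [(0.39, [0.45, 0.147, 0.101])]
```

View pics/hover.png

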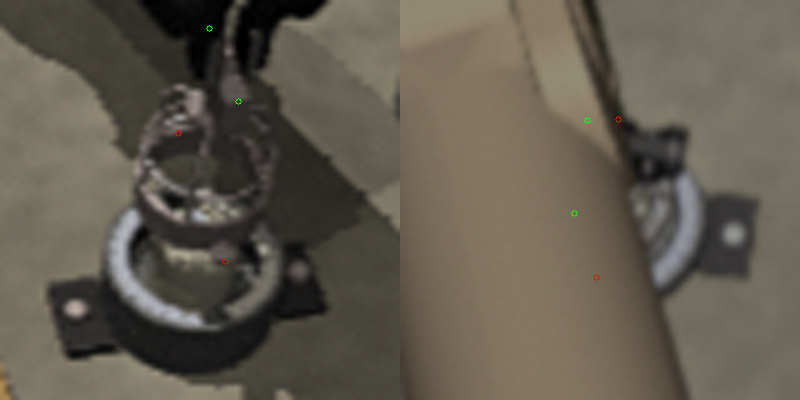

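Scaled: 0.047 m / 0.8 = 0.0588, 0.003 m / 0.8 = 0.0038, -0.013 rad / 4 = -0.0033.

>>> carry_out(hand=[-1,-1,-1,-1,-1,-1,-1,-1], offset=[[0.0025,0.0038,0.0125],[0.0025,0.0038,0.025],[0.0025,0.0038,0.0375],[0.0025,0.0038,0.0475],[0.0025,0.0038,0.055],[0.0025,0.0038,0.0588],[0.0025,0.0038,0.0588],[0.0025,0.0038,0.0588]], dr=[[0,0,-0.0033],[0,0,-0.0033],[0,0,-0.0033],[0,0,-0.0033],[0,0,-0.0033],[0,0,-0.0033],[0,0,-0.0033],[0,0,-0.0033]])

```text
time: 11.18
tcp_pos: [0.487, 0.1474, 0.1235]
orientation: [-0.191, -3.136, 0.0]
wrist_force: [0.0, 0.3, -3.0]
gripper_width: 0.012
finger_force: 59.0
```

Run:
```python
from h import *
plan([.4872,.1475,.12],1.446)
o=get_obs();t=o["tcp_pos"];z=t[2]-.071;print(o["wrist_force"].round(2),z)
c="scene";im=read_camera(c)[:,:,::-1].copy();u,v=proj(c,[.487,.148,.06])[0].astype(int);h=36;k=8
cr=cv2.resize(im[v-h:v+h,u-h:u+h],None,fx=k,fy=k,interpolation=cv2.INTER_CUBIC);raw=cr.copy();cv2.imwrite("pics/raw.png",im)
T=lambda P:((proj(c,P)-[u-h,v-h]+.44)*k).astype(int)
a=np.linspace(0,2*np.pi,80)
def circ(C,r,z,col): cv2.polylines(cr,[T(np.c_[C[0]+r*np.cos(a),C[1]+r*np.sin(a),0*a+z])],True,col,1)
L=(.4872,.1475);circ(L,.048,.046,(255,0,0));circ(L,.0385,.046,(255,0,0))
circ(t,.036,z,(0,0,255));circ(t,.036,z+.022,(0,255,255))
for (C,yw,zz,r1,r2,w,col) in ((t,-.125,z,.036,.046,.0045,(0,0,255)),(L,-.125,.046,.0385,.048,.0065,(255,0,0))):
    for sg in (1,-1):
        q=np.array([[r1,-w],[r2,-w],[r2,w],[r1,w]])*sg
        q=q@np.array([[np.cos(yw),np.sin(yw)],[-np.sin(yw),np.cos(yw)]])+np.array(C[:2])
        cv2.polylines(cr,[T(np.c_[q,np.full(4,zz)])],True,col,1)
cv2.imwrite("pics/ov.png",cr); print(u-h,v-h)
cv2.imwrite("pics/ov2.png",cv2.resize(np.hstack([cr,raw]),(800,400)))
```

```text
t 11.18 tcp [0.487  0.1474 0.1235] yaw 1.4489 offset [-0.0002  0.0001  0.0035] dr [-0.0001 -0.0001  0.0029]
[ 0.04  0.27 -3.  ] 0.052522010269884345
285 144
```

View pics/ov.png

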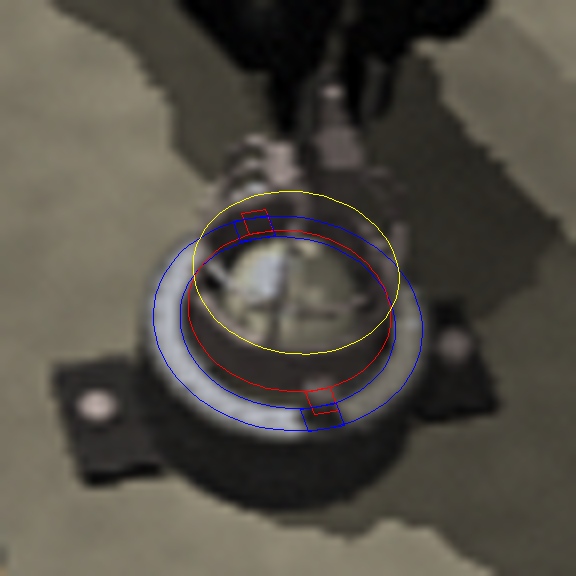

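The overlay shows the real lip about 6 px left of and 8 px below my blue model. The visible guard lug is at about (318,382), roughly 20 px above the red prediction, so I'll fit the guard pose more carefully.

Run:
```python
from h import *
for c in ("scene","top"):
    for i in range(2):
        read_camera(c)
        for n in ("guard","guard_bar","guard_lug","lamp_slot","lamp_ledge","lamp"): print(c,n,[(round(d["score"],2),np.round(d["centre"],3).tolist()) for d in landmark_of(c,n)][:2])
im=read_camera("scene")[:,:,::-1]
raw=cv2.resize(im[150:210,288:348],(600,600),interpolation=cv2.INTER_CUBIC)
raw=cv2.convertScaleAbs(raw,alpha=1.6,beta=10);cv2.imwrite("pics/raw2.png",raw)
```

```text
scene guard [(0.59, [0.489, 0.144, 0.052])]
scene guard_bar [(0.78, [0.488, 0.149, 0.149]), (0.49, [0.727, 0.01, -0.002])]
scene guard_lug [(0.82, [0.445, 0.155, 0.059])]
scene lamp_slot [(0.7, [0.531, 0.141, 0.046]), (0.39, [0.676, 0.34, -0.001])]
scene lamp_ledge []
scene lamp [(0.82, [0.491, 0.15, -0.001])]
scene guard [(0.78, [0.487, 0.145, 0.054])]
scene guard_bar [(0.77, [0.488, 0.142, 0.146]), (0.45, [0.491, 0.146, -0.0])]
scene guard_lug [(0.74, [0.402, 0.359, 0.0]), (0.56, [0.447, 0.151, 0.056])]
scene lamp_slot [(0.81, [0.53, 0.14, 0.046])]
scene lamp_ledge [(0.59, [0.489, 0.149, 0.034])]
scene lamp [(0.81, [0.49, 0.148, -0.0])]
top guard [(0.56, [0.485, 0.145, 0.053])]
top guard_bar [(0.41, [0.487, 0.151, 0.149])]
top guard_lug [(0.69, [0.523, 0.002, 0.003]), (0.39, [0.448, 0.149, 0.056])]
top lamp_slot [(0.82, [0.527, 0.14, 0.045]), (0.36, [0.489, 0.146, 0.024])]
top lamp_ledge [(0.59, [0.488, 0.15, 0.039])]
top lamp [(0.81, [0.488, 0.149, -0.003])]
top guard [(0.56, [0.486, 0.147, 0.053])]
top guard_bar [(0.58, [0.487, 0.148, 0.147])]
top guard_lug [(0.49, [0.446, 0.147, 0.05])]
top lamp_slot [(0.77, [0.528, 0.14, 0.046])]
top lamp_ledge [(0.83, [0.488, 0.148, 0.037]), (0.37, [0.486, 0.15, -0.001])]
top lamp [(0.72, [0.485, 0.148, -0.002])]
```

View pics/raw2.png

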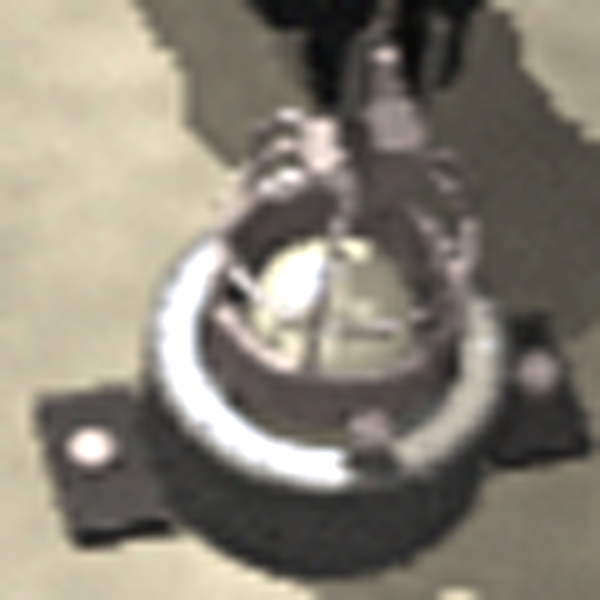

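Both networks agree with the arm (underside about 0.053 m, centre within 2 mm), and the lug at (372,428) points straight at the slot at (375,460). I'll shift about 1.5 mm and lower with force checks.

Scaled: 0.009 m / 0.8 = 0.0113, -0.0015 m / 0.8 = -0.0019, 0.003 rad / 4 = 0.0008.

>>> carry_out(hand=[-1,-1,-1,-1,-1], offset=[[-0.0019,0.0013,0.0038],[-0.0019,0.0013,0.0063],[-0.0019,0.0013,0.0088],[-0.0019,0.0013,0.0113],[-0.0019,0.0013,0.0113]], dr=[[0,0,0.0008],[0,0,0.0008],[0,0,0.0008],[0,0,0.0008],[0,0,0.0008]])

```text
time: 13.1
tcp_pos: [0.4881, 0.1481, 0.1139]
orientation: [-0.196, -3.135, 0.001]
wrist_force: [-0.5, 0.3, -3.5]
gripper_width: 0.012
finger_force: 59.1
```

Scaled: 0.003 m / 0.8 = 0.0038, 0.002 m / 0.8 = 0.0025.

>>> carry_out(hand=[-1,-1,-1], offset=[[0,0,0.0025],[0,0,0.0038],[0,0,0.0038]], dr=[[0,0,0],[0,0,0],[0,0,0]])

```text
time: 13.35
tcp_pos: [0.4884, 0.1482, 0.1113]
orientation: [-0.196, -3.135, 0.0]
wrist_force: [0.1, 0.1, -2.8]
gripper_width: 0.0119
finger_force: 59.1
```

>>> carry_out(hand=[-1,-1,-1,-1,-1], offset=[[0,0,0.0025],[0,0,0.005],[0,0,0.0075],[0,0,0.0088],[0,0,0.0088]], dr=[[0,0,0],[0,0,0],[0,0,0],[0,0,0],[0,0,0]])

```text
time: 13.77
tcp_pos: [0.4883, 0.1482, 0.1041]
orientation: [-0.196, -3.135, 0.001]
wrist_force: [0.9, 0.5, -2.6]
gripper_width: 0.0118
finger_force: 59.1
```

Scaled: 0.001 m / 0.8 = 0.0013.

>>> carry_out(hand=[-1,-1], offset=[[0,0,0.0013],[0,0,0.0013]], dr=[[0,0,0],[0,0,0]])

```text
time: 13.93
tcp_pos: [0.4885, 0.1482, 0.1034]
orientation: [-0.196, -3.135, 0.0]
wrist_force: [0.2, 1.3, -3.6]
gripper_width: 0.0118
finger_force: 59.1
```

Scaled: 0.001 m / 0.8 = 0.0013.

>>> carry_out(hand=[-1,-1], offset=[[0,0,0.0013],[0,0,0.0013]], dr=[[0,0,0],[0,0,0]])

```text
time: 14.1
tcp_pos: [0.4887, 0.1484, 0.1026]
orientation: [0.196, 3.135, 0.0]
wrist_force: [-0.5, -0.6, -2.6]
gripper_width: 0.0116
finger_force: 59.1
```

Scaled: 0.001 m / 0.8 = 0.0013.

>>> carry_out(hand=[-1,-1], offset=[[0,0,0.0013],[0,0,0.0013]], dr=[[0,0,0],[0,0,0]])

```text
time: 14.27
tcp_pos: [0.4889, 0.1487, 0.1025]
orientation: [0.195, 3.135, 0.001]
wrist_force: [-3.2, -0.1, 5.1]
gripper_width: 0.012
finger_force: 60.0
```

The ledge is felt at TCP 0.1025 with about 8 N. Next I twist clockwise with light pressure.

Scaled: -0.0003 m / 0.8 = -0.0004, 0.42 rad / 4 = 0.105.

>>> carry_out(hand=[-1,-1,-1,-1,-1,-1,-1,-1,-1], offset=[[0,0,-0.0004],[0,0,-0.0004],[0,0,-0.0004],[0,0,-0.0004],[0,0,-0.0004],[0,0,-0.0004],[0,0,-0.0004],[0,0,-0.0004],[0,0,-0.0004]], dr=[[0,0,0.0075],[0,0,0.02],[0,0,0.035],[0,0,0.05],[0,0,0.065],[0,0,0.08],[0,0,0.095],[0,0,0.105],[0,0,0.105]])

```text
time: 15.02
tcp_pos: [0.4892, 0.1486, 0.1025]
orientation: [0.847, 3.024, 0.002]
wrist_force: [0.7, 0.8, 2.3]
gripper_width: 0.0121
finger_force: 59.7
```

Run:
```python
from h import *
o=get_obs();print(o["joint_pos"].round(3),o["wrist_force"].round(2),o["ft_torque"].round(3))
plan([.4888,.1485,.102],1.446-.5)
```

```text
[-0.633  0.215  0.315  1.831 -0.074  1.106  0.733] [0.74 0.79 2.26] [ 0.036  0.026 -0.04 ]
t 15.02 tcp [0.4892 0.1486 0.1025] yaw 1.0243 offset [ 0.0003 -0.0003  0.0005] dr [0.0014 0.0009 0.0783]
```

Scaled: 0.0003 m / 0.8 = 0.0004, 0.06 rad / 4 = 0.015.

>>> carry_out(hand=[-1,-1,-1], offset=[[0,0,0.0004],[0,0,0.0004],[0,0,0.0004]], dr=[[0,0,0.0075],[0,0,0.015],[0,0,0.015]])

```text
time: 15.27
tcp_pos: [0.4894, 0.1487, 0.1025]
orientation: [0.935, 2.998, 0.002]
wrist_force: [0.4, -0.2, 6.2]
gripper_width: 0.0119
finger_force: 60.1
```

Scaled: 0.05 rad / 4 = 0.0125.

>>> carry_out(hand=[-1,-1,-1], offset=[[0,0,0],[0,0,0],[0,0,0]], dr=[[0,0,0.0075],[0,0,0.0125],[0,0,0.0125]])

```text
time: 15.52
tcp_pos: [0.4894, 0.1486, 0.1025]
orientation: [1.008, 2.974, 0.002]
wrist_force: [-0.1, -0.1, 5.5]
gripper_width: 0.0117
finger_force: 60.1
```

Scaled: 0.05 rad / 4 = 0.0125.

>>> carry_out(hand=[-1,-1,-1], offset=[[0,0,0],[0,0,0],[0,0,0]], dr=[[0,0,0.0075],[0,0,0.0125],[0,0,0.0125]])

```text
time: 15.77
tcp_pos: [0.4894, 0.1487, 0.1025]
orientation: [1.082, 2.948, 0.002]
wrist_force: [-0.2, 0.6, 5.2]
gripper_width: 0.0116
finger_force: 60.1
```

Scaled: 0.05 rad / 4 = 0.0125.

>>> carry_out(hand=[-1,-1,-1], offset=[[0,0,0],[0,0,0],[0,0,0]], dr=[[0,0,0.0075],[0,0,0.0125],[0,0,0.0125]])

```text
time: 16.02
tcp_pos: [0.4894, 0.1486, 0.1025]
orientation: [1.155, 2.92, 0.002]
wrist_force: [-0.1, 0.3, 5.9]
gripper_width: 0.0121
finger_force: 60.1
```

Scaled: 0.05 rad / 4 = 0.0125.

>>> carry_out(hand=[-1,-1,-1], offset=[[0,0,0],[0,0,0],[0,0,0]], dr=[[0,0,0.0075],[0,0,0.0125],[0,0,0.0125]])

```text
time: 16.27
tcp_pos: [0.4894, 0.1487, 0.1025]
orientation: [1.228, 2.89, 0.003]
wrist_force: [-0.1, -0.1, 5.7]
gripper_width: 0.0117
finger_force: 60.1
```

Scaled: 0.05 rad / 4 = 0.0125.

>>> carry_out(hand=[-1,-1,-1], offset=[[0,0,0],[0,0,0],[0,0,0]], dr=[[0,0,0.0075],[0,0,0.0125],[0,0,0.0125]])

```text
time: 16.52
tcp_pos: [0.4895, 0.1487, 0.1025]
orientation: [1.3, 2.858, 0.003]
wrist_force: [-0.3, -0.2, 5.4]
gripper_width: 0.0116
finger_force: 60.1
```

Scaled: 0.05 rad / 4 = 0.0125.

>>> carry_out(hand=[-1,-1,-1], offset=[[0,0,0],[0,0,0],[0,0,0]], dr=[[0,0,0.0075],[0,0,0.0125],[0,0,0.0125]])

```text
time: 16.77
tcp_pos: [0.4894, 0.1487, 0.1024]
orientation: [1.372, 2.825, 0.003]
wrist_force: [0.5, -0.8, 6.0]
gripper_width: 0.0117
finger_force: 60.1
```

Scaled: 0.05 rad / 4 = 0.0125.

>>> carry_out(hand=[-1,-1,-1], offset=[[0,0,0],[0,0,0],[0,0,0]], dr=[[0,0,0.0075],[0,0,0.0125],[0,0,0.0125]])

```text
time: 17.02
tcp_pos: [0.4888, 0.149, 0.1021]
orientation: [1.442, 2.791, 0.002]
wrist_force: [-1.1, 2.0, 6.6]
gripper_width: 0.0116
finger_force: 60.2
```

Scaled: 0.025 rad / 4 = 0.0063.

>>> carry_out(hand=[-1,-1], offset=[[0,0,0],[0,0,0]], dr=[[0,0,0.0063],[0,0,0.0063]])

```text
time: 17.18
tcp_pos: [0.4887, 0.1491, 0.102]
orientation: [1.477, 2.773, 0.002]
wrist_force: [-0.4, 2.2, 5.4]
gripper_width: 0.0118
finger_force: 60.1
```

Scaled: 0.0002 m / 0.8 = 0.0003, 0.02 rad / 4 = 0.005.

>>> carry_out(hand=[-1,-1], offset=[[0,0,0.0003],[0,0,0.0003]], dr=[[0,0,0.005],[0,0,0.005]])

```text
time: 17.35
tcp_pos: [0.4887, 0.1492, 0.1019]
orientation: [1.504, 2.758, 0.002]
wrist_force: [-0.7, 2.5, 7.0]
gripper_width: 0.0123
finger_force: 60.2
```

Run:
```python
from h import *
o=get_obs();print(o["wrist_force"].round(2),o["ft_torque"].round(3))
plan([.4888,.1485,.102],.617)
```

```text
[-0.72  2.5   6.97] [0.414 0.101 0.276]
t 17.35 tcp [0.4887 0.1492 0.1019] yaw 0.5724 offset [-0.0006 -0.0003 -0.0001] dr [ 0.0012 -0.0005 -0.0446]
```

Scaled: 0.001 m / 0.8 = 0.0013.

>>> carry_out(hand=[-1,-1], offset=[[0,0.0013,0],[0,0.0013,0]], dr=[[0,0,0],[0,0,0]])

```text
time: 17.52
tcp_pos: [0.4895, 0.1495, 0.1019]
orientation: [-1.503, -2.759, -0.001]
wrist_force: [-2.1, 1.5, 7.8]
gripper_width: 0.0118
finger_force: 60.4
```

Run:
```python
from h import *
o=get_obs();print(o["wrist_force"].round(2),o["ft_torque"].round(3))
plan([.4888,.1485,.102],.617)
```

```text
[-2.08  1.52  7.81] [0.16  0.421 0.255]
t 17.52 tcp [0.4895 0.1495 0.1019] yaw 0.5733 offset [-0.0005 -0.0011 -0.0001] dr [ 0.0007 -0.0004 -0.0437]
```

Scaled: 0.0015 m / 0.8 = 0.0019.

>>> carry_out(hand=[-1,-1], offset=[[0.0019,0,0],[0.0019,0,0]], dr=[[0,0,0],[0,0,0]])

```text
time: 17.68
tcp_pos: [0.4886, 0.1503, 0.1015]
orientation: [1.504, 2.758, 0.0]
wrist_force: [-0.7, 0.3, 6.0]
gripper_width: 0.012
finger_force: 60.0
```

Run:
```python
from h import *
o=get_obs();print(o["wrist_force"].round(2),o["ft_torque"].round(3))
plan([.4888,.1485,.102],.617)
```

```text
[-0.74  0.31  6.01] [-0.102 -0.047  0.112]
t 17.68 tcp [0.4886 0.1503 0.1015] yaw 0.5725 offset [-0.0016 -0.0008 -0.0005] dr [ 0.0003  0.0001 -0.0445]
```

Scaled: 0.02 rad / 4 = 0.005.

>>> carry_out(hand=[-1,-1], offset=[[0,0,0],[0,0,0]], dr=[[0,0,0.005],[0,0,0.005]])

```text
time: 17.85
tcp_pos: [0.4887, 0.1502, 0.1015]
orientation: [1.535, 2.741, 0.0]
wrist_force: [-0.9, 0.6, 4.2]
gripper_width: 0.0121
finger_force: 60.0
```

Run:
```python
from h import *
o=get_obs();print(o["wrist_force"].round(2),o["ft_torque"].round(3))
plan([.4888,.1485,.102],.617)
```

```text
[-0.88  0.6   4.19] [0.008 0.039 0.14 ]
t 17.85 tcp [0.4887 0.1502 0.1015] yaw 0.55 offset [-0.0015 -0.0008 -0.0005] dr [ 0.0002  0.     -0.067 ]
```

Scaled: 0.0004 m / 0.8 = 0.0005, 0.02 rad / 4 = 0.005.

>>> carry_out(hand=[-1,-1], offset=[[0,0,0.0005],[0,0,0.0005]], dr=[[0,0,0.005],[0,0,0.005]])

```text
time: 18.02
tcp_pos: [0.4887, 0.1502, 0.1011]
orientation: [1.562, 2.726, 0.0]
wrist_force: [-0.6, 0.2, 4.1]
gripper_width: 0.0119
finger_force: 60.0
```

Run:
```python
from h import *
o=get_obs();print(o["wrist_force"].round(2),o["ft_torque"].round(3))
plan([.4888,.1485,.102],.617)
```

```text
[-0.59  0.22  4.14] [-0.022 -0.088  0.111]
t 18.02 tcp [0.4887 0.1502 0.1011] yaw 0.53 offset [-0.0016 -0.0007 -0.0009] dr [ 0.0002 -0.     -0.087 ]
```

Scaled: 0.001 m / 0.8 = 0.0013, 0.0005 m / 0.8 = 0.0006.

>>> carry_out(hand=[-1,-1,-1], offset=[[0,0,0.0006],[0,0,0.0013],[0,0,0.0013]], dr=[[0,0,0],[0,0,0],[0,0,0]])

```text
time: 18.27
tcp_pos: [0.4888, 0.1503, 0.1003]
orientation: [1.561, 2.726, 0.001]
wrist_force: [-0.4, 0.1, 7.9]
gripper_width: 0.0114
finger_force: 60.3
```

Run:
```python
from h import *
o=get_obs();print(o["wrist_force"].round(2),o["ft_torque"].round(3))
plan([.4888,.1485,.102],.617)
```

```text
[-0.38  0.06  7.88] [0.082 0.027 0.095]
t 18.27 tcp [0.4888 0.1503 0.1003] yaw 0.531 offset [-0.0015 -0.001  -0.0017] dr [ 0.0008 -0.0001 -0.086 ]
```

Scaled: -0.025 rad / 4 = -0.0063.

>>> carry_out(hand=[-1,-1], offset=[[0,0,0],[0,0,0]], dr=[[0,0,-0.0063],[0,0,-0.0063]])

```text
time: 18.43
tcp_pos: [0.4888, 0.1504, 0.1004]
orientation: [1.525, 2.747, 0.001]
wrist_force: [-1.9, 1.4, 8.8]
gripper_width: 0.0124
finger_force: 60.4
```

Run:
```python
from h import *
o=get_obs();print(o["wrist_force"].round(2),o["ft_torque"].round(3))
plan([.4888,.1485,.102],.617)
```

```text
[-1.87  1.44  8.82] [ 0.065  0.248 -0.047]
t 18.43 tcp [0.4888 0.1504 0.1004] yaw 0.5573 offset [-0.0017 -0.001  -0.0016] dr [ 0.0007 -0.0003 -0.0597]
```

Run:
```python
from h import *
for c in ("scene","top"):
    im=read_camera(c)[:,:,::-1]
    if c=="scene":
        raw=cv2.resize(im[145:205,288:348],(600,600),interpolation=cv2.INTER_CUBIC);cv2.imwrite("pics/n1.png",cv2.convertScaleAbs(raw,alpha=1.7,beta=15))
    for n in ("guard","guard_bar","guard_lug"): print(c,n,[(round(d["score"],2),np.round(d["centre"],3).tolist()) for d in landmark_of(c,n)][:2])
```

```text
scene guard [(0.95, [0.488, 0.148, 0.034])]
scene guard_bar [(0.79, [0.486, 0.148, 0.124])]
scene guard_lug [(0.77, [0.467, 0.188, 0.034])]
top guard [(0.41, [0.486, 0.147, 0.03])]
top guard_bar [(0.42, [0.487, 0.154, 0.123])]
top guard_lug []
```

View pics/n1.png

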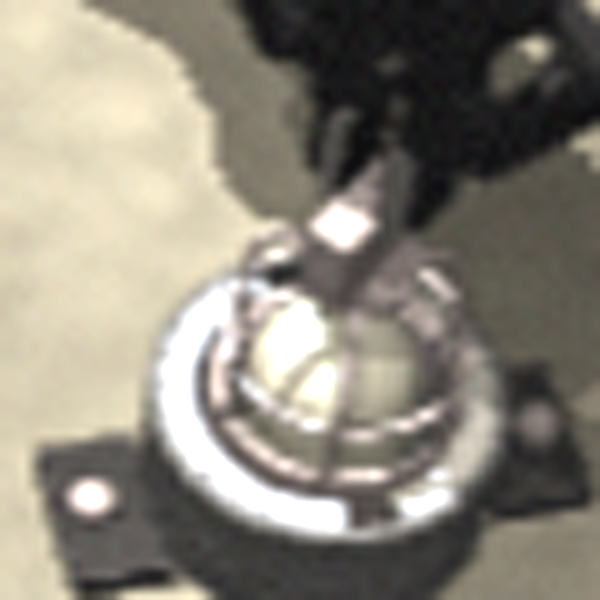

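Scaled: 0.001 m / 0.8 = 0.0013.

>>> carry_out(hand=[-1,-1], offset=[[0.0013,0,0],[0.0013,0,0]], dr=[[0,0,0],[0,0,0]])

```text
time: 19.0
tcp_pos: [0.4883, 0.1512, 0.1004]
orientation: [1.527, 2.745, 0.001]
wrist_force: [-1.0, 0.4, 7.1]
gripper_width: 0.0117
finger_force: 60.3
```

Run:
```python
from h import *
o=get_obs();print(o["wrist_force"].round(2),o["ft_torque"].round(3))
plan([.4888,.1485,.102],.617)
```

```text
[-0.99  0.44  7.12] [-0.128  0.101  0.003]
t 19.0 tcp [0.4883 0.1512 0.1004] yaw 0.5559 offset [-0.0025 -0.001  -0.0016] dr [ 0.0008  0.     -0.0611]
```

Scaled: 0.055 rad / 4 = 0.0138.

>>> carry_out(hand=[-1,-1,-1], offset=[[0,0,0],[0,0,0],[0,0,0]], dr=[[0,0,0.0075],[0,0,0.0138],[0,0,0.0138]])

```text
time: 19.25
tcp_pos: [0.4876, 0.1501, 0.0992]
orientation: [-1.604, -2.701, 0.003]
wrist_force: [0.3, -1.1, -3.4]
gripper_width: 0.012
finger_force: 59.1
```

Run:
```python
from h import *
o=get_obs();print(o["wrist_force"].round(2),o["ft_torque"].round(3))
plan([.4888,.1485,.102],.617)
```

```text
[ 0.33 -1.11 -3.36] [-0.238 -0.306 -0.051]
t 19.25 tcp [0.4876 0.1501 0.0992] yaw 0.4988 offset [-0.002   0.0003 -0.0028] dr [-0.0017  0.0004 -0.1182]
```

The lugs have dropped: fz is free at 0.95 rad. Now I let the guard down.

>>> carry_out(hand=[-1,-1,-1], offset=[[0,0,0.0013],[0,0,0.0025],[0,0,0.0025]], dr=[[0,0,0],[0,0,0],[0,0,0]])

```text
time: 19.5
tcp_pos: [0.4875, 0.1504, 0.0971]
orientation: [-1.601, -2.702, 0.003]
wrist_force: [0.3, -0.9, -2.6]
gripper_width: 0.0118
finger_force: 59.0
```

Run:
```python
from h import *
o=get_obs();print(o["wrist_force"].round(2),o["ft_torque"].round(3))
```

```text
[ 0.33 -0.94 -2.61] [-0.331 -0.141  0.026]
```

Scaled: 0.002 m / 0.8 = 0.0025, 0.001 m / 0.8 = 0.0013.

>>> carry_out(hand=[-1,-1,-1], offset=[[0,0,0.0013],[0,0,0.0025],[0,0,0.0025]], dr=[[0,0,0],[0,0,0],[0,0,0]])

```text
time: 19.75
tcp_pos: [0.4878, 0.1507, 0.0956]
orientation: [-1.601, -2.702, 0.001]
wrist_force: [0.8, -1.2, -2.8]
gripper_width: 0.0121
finger_force: 59.0
```

Scaled: 0.001 m / 0.8 = 0.0013.

>>> carry_out(hand=[-1,-1], offset=[[0,0,0.0013],[0,0,0.0013]], dr=[[0,0,0],[0,0,0]])

```text
time: 19.92
tcp_pos: [0.4879, 0.1507, 0.0947]
orientation: [-1.601, -2.703, 0.001]
wrist_force: [0.3, -1.9, -2.3]
gripper_width: 0.012
finger_force: 59.1
```

Scaled: 0.001 m / 0.8 = 0.0013.

>>> carry_out(hand=[-1,-1], offset=[[0,0,0.0013],[0,0,0.0013]], dr=[[0,0,0],[0,0,0]])

```text
time: 20.08
tcp_pos: [0.4882, 0.1507, 0.0943]
orientation: [1.602, 2.702, 0.0]
wrist_force: [-1.1, -2.9, 2.4]
gripper_width: 0.0118
finger_force: 59.7
```

Scaled: 0.0008 m / 0.8 = 0.001.

>>> carry_out(hand=[-1,-1], offset=[[0,0,0.001],[0,0,0.001]], dr=[[0,0,0],[0,0,0]])

```text
time: 20.25
tcp_pos: [0.4886, 0.1506, 0.0942]
orientation: [1.602, 2.702, 0.001]
wrist_force: [-2.8, -4.3, 8.4]
gripper_width: 0.0125
finger_force: 60.5
```

Scaled: -0.001 m / 0.8 = -0.0013.

>>> carry_out(hand=[-1,-1], offset=[[-0.0013,-0.0013,0],[-0.0013,-0.0013,0]], dr=[[0,0,0],[0,0,0]])

```text
time: 20.42
tcp_pos: [0.488, 0.1497, 0.0939]
orientation: [1.601, 2.702, 0.002]
wrist_force: [-1.9, -1.3, 7.6]
gripper_width: 0.0121
finger_force: 60.3
```

Run:
```python
from h import *
o=get_obs();print(o["wrist_force"].round(2),o["ft_torque"].round(3));plan([.4888,.1485,.102],.617)
```

```text
[-1.94 -1.3   7.61] [-0.624  0.41  -0.032]
t 20.42 tcp [0.488  0.1497 0.0939] yaw 0.5008 offset [-0.0014  0.0001 -0.0081] dr [ 0.0013 -0.0002 -0.1162]
```

Scaled: -0.001 m / 0.8 = -0.0013, -0.0005 m / 0.8 = -0.0006.

>>> carry_out(hand=[-1,-1,-1,1,1,1,1,1,1,1], offset=[[0,-0.0013,0],[0,-0.0013,0],[0,-0.0013,-0.0006],[0,-0.0013,-0.0006],[0,-0.0013,-0.0006],[0,-0.0013,-0.0006],[0,-0.0013,-0.0006],[0,-0.0013,-0.0006],[0,-0.0013,-0.0006],[0,-0.0013,-0.0006]], dr=[[0,0,0],[0,0,0],[0,0,0],[0,0,0],[0,0,0],[0,0,0],[0,0,0],[0,0,0],[0,0,0],[0,0,0]])

```text
time: 21.25
tcp_pos: [0.4867, 0.1491, 0.0936]
orientation: [-1.601, -2.703, 0.0]
wrist_force: [0.0, 0.3, 0.1]
gripper_width: 0.0852
finger_force: 0.0
```

Scaled: -0.16 m / 0.8 = -0.2, -0.15 m / 0.8 = -0.1875.

>>> carry_out(hand=[1,1,1,1,1,1,1,1,1,1], offset=[[0,0,-0.0125],[0,0,-0.0375],[0,0,-0.075],[0,0,-0.1125],[0,0,-0.15],[0,0,-0.1875],[0,0,-0.2],[0,0,-0.2],[0,0,-0.2],[0,0,-0.2]], dr=[[0,0,0],[0,0,0],[0,0,0],[0,0,0],[0,0,0],[0,0,0],[0,0,0],[0,0,0],[0,0,0],[0,0,0]])

```text
time: 22.08
tcp_pos: [0.4861, 0.1489, 0.2525]
orientation: [-1.601, -2.702, 0.002]
wrist_force: [0.6, -0.5, -0.3]
gripper_width: 0.0855
finger_force: 0.0
```

Run:
```python
from h import *
for c in ("scene","top"):
  for i in range(2):
    im=read_camera(c)[:,:,::-1]
    if c=="scene" and i==0:
        raw=cv2.resize(im[145:205,288:348],(600,600),interpolation=cv2.INTER_CUBIC)
        cr=cv2.convertScaleAbs(raw,alpha=1.5,beta=10)
        for r,z,col in ((.036,.045,(0,255,255)),):
            a=np.linspace(0,2*np.pi,80);C=(.4872,.1475)
            P=((proj(c,np.c_[C[0]+r*np.cos(a),C[1]+r*np.sin(a),0*a+z])-[288,145]+.45)*10).astype(int)
            cv2.polylines(cr,[P],True,col,1)
        yw=.5008-np.pi/2
        for sg in (1,-1):
            p=(proj(c,[C[0]+sg*.025*np.cos(yw),C[1]+sg*.025*np.sin(yw),.131])[0]-[288,145]+.45)*10
            cv2.circle(cr,tuple(int(x) for x in p),4,(0,0,255),1)
        cv2.imwrite("pics/fin.png",cr)
    for n in ("guard","guard_bar"): print(c,n,[(round(d["score"],2),np.round(d["centre"],3).tolist()) for d in landmark_of(c,n)][:2])
```

```text
scene guard [(0.72, [0.488, 0.147, 0.023])]
scene guard_bar [(0.71, [0.484, 0.146, 0.12])]
scene guard [(0.96, [0.488, 0.148, 0.024])]
scene guard_bar [(0.64, [0.486, 0.147, 0.119])]
top guard [(0.51, [0.484, 0.148, 0.022])]
top guard_bar [(0.56, [0.487, 0.151, 0.118]), (0.24, [0.464, 0.182, 0.023])]
top guard [(0.58, [0.484, 0.149, 0.025])]
top guard_bar [(0.65, [0.486, 0.15, 0.115])]
```

View pics/fin.png

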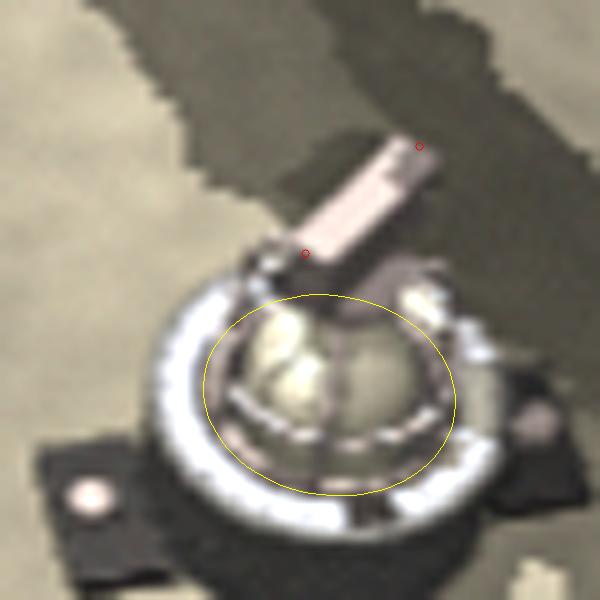

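The picture shows the guard's foot rim level with the lip and matching the yellow ring. The bar lies from (310,245) to (405,145) as expected, and the networks put the underside at 0.0235 m, which is home.

```bash
python3 -c "
from workcell import *
print(close_job())"
```

```text
the job is handed in; nothing more can be done
None
```

The guard is back on the lamp: turned about 0.95 rad clockwise until the lugs dropped, then let go. Both cameras put it fully home, at about 23.5 mm against 23 mm, and the job is handed in.

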